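Row the toy boat through the harbour gate

TASK

With the fingertips, gently push the blue wooden rowboat bow first through the narrow gate of the wooden harbour on the table, until the whole boat is inside the harbour with its stern past the gate, then move the hand clear of it. Keep it flat on the table the whole way, never lifting it, and leave the goldfish, the bucket and the birch disc where they are.

Things in the scene. Friction and masses are not known exactly. Their poses are not given: they have to be found in the camera images.
- harbour: Fixed pine pen, open on top, walls 24 mm thick, 30 mm high, with one gate: a 97 mm gap in the middle of the wall facing the boat. Origin: on the table, mid-gap, halfway through the gate wall (which fills y -12 to 12 mm). +y points through the gate into the basin (world +y within 15 deg), +x along the gate wall, away from the robot.
- basin (a point): Middle of the harbour's basin on the table, harbour frame (0, 102, 0) mm. The basin is 200 mm wide (x -100 to 100) and 180 mm deep (y 12 to 192), closed behind; its floor is the table.
- post_near (a point): Foot of the round post ending the gate wall on the robot's side of the gap, harbour frame (-60.5, 0, 0) mm; 24 mm across, 36 mm high.
- post_far (a point): Foot of the same post on the far side of the gap, harbour frame (60.5, 0, 0) mm.
- boat: Solid blue beech rowboat, 130 long, 90 wide, 26 mm high (plus 3 mm benches), about 200 g, loose on the table outside the gate. Origin: underside, mid length and width; +y to the bow. Flat transom at y -65; straight sides x +-45 from y -65 to 20, then a taper to a round tip (radius 12) at y 65. Starts up to 45 mm off the gate's middle line, turned up to 20 deg.
- bow (a point): Tip of the boat's bow, 13 mm above its underside, boat frame (0, 65, 13) mm.
- stern_left (a point): Rear left corner of the boat's transom, boat frame (-45, -65, 13) mm.
- stern_right (a point): Rear right corner of the boat's transom, boat frame (45, -65, 13) mm.
- goldfish: Bystander: flat wooden goldfish with a steel eye disc, about 115 mm long, 70 mm wide, 16 mm thick, lying on the table. Origin: centre of the underside of the round body, +y towards its head.
- bucket: Bystander: small open tin bucket, 70 mm across at the rim, 65 mm high, standing on the table. Origin: centre of its underside.
- disc: Bystander: flat birch disc, 56 mm across, 8 mm thick, lying on the table. Origin: centre of its underside.

How it is judged:
On the way:
1. the boat's bow is in the gate while its stern is still well outside (y of bow in the frame of harbour above -0.012 m and x of bow in the frame of harbour between -0.035 and 0.035 m and y of each of stern_left, stern_right in the frame of harbour below -0.05 m and height (world z) of boat below 0.008 m), for 0.1 s.
At the end, for the whole second after the job is handed in: Both rear corners of the boat are past the gate wall (10 mm or more beyond its middle), bow further in, the boat in the basin, flat on the table (5 mm, 0.08 rad) and at rest; goldfish, bucket and disc each within 15 mm of where they began (y of each of stern_left, stern_right in the frame of harbour above 0.01 m and y of bow in the frame of harbour between 0.09 and 0.195 m and x of bow in the frame of harbour between -0.1 and 0.1 m and height (world z) of boat below 0.005 m and angle between boat's own z axis and vertical below 0.08 rad and linear speed of boat below 0.01 m/s and angular speed of boat below 0.1 rad/s and distance of each of goldfish, bucket, disc from where it was at the start of the episode below 0.015 m); the robot touches nothing.
It fails at once if the boat is lifted off the table (over 8 mm) or tipped (over 0.2 rad) (height (world z) of boat above 0.008 m or angle between boat's own z axis and vertical above 0.2 rad).
It fails at once if the boat is shot along instead of pushed gently (faster than 0.4 m/s) (linear speed of boat above 0.4 m/s).
It fails at once if the goldfish, the bucket or the disc is moved by more than 15 mm (distance of any of goldfish, bucket, disc from where it was at the start of the episode above 0.015 m).
It also fails if it takes over 54 s, if anything falls off the work surface, if the arm or the gripper's body presses on something with over 40 N, if the wrist force passes 120 N, or if a joint passes its speed limit or range.

ROBOT

A 6-joint arm with a two-finger parallel gripper is mounted at the origin on the work surface. World frame = base frame: x ahead of the robot, y to its left, z up, the work surface at z = 0. Lengths are in m, angles in rad, forces in N, time in s.
With the tool pointing down it reaches from about 0.35 to 0.775 m from the base axis. Payload 7.3 kg.
Tool frame: the origin (TCP) lies on the centre line of the jaws, within the pads' length; the fingertips stand ahead of it and the grasp point (between the pads) lies 11 mm behind it (robot.nose_length is the z of the fingertips in the tool frame, in m); z points along the fingers, y is the line along which they close (so a half turn about z gives the same grasp; the last joint's range is limited). The gripper opens to 92 mm and grips with 3 to 60 N. Pads are 19 mm wide; open, the fingers measure 130 mm over their backs; the gripper's body (75 mm by 190 mm) begins 47 mm behind the grasp point.
Start: joints at [-1.488, 0.342, 1.524, -0, 1.275, -0.146], TCP at [0.119, -0.511, 0.235] pointing down, gripper open.
Joint ranges: [-2.53, 2.53], [-0.77, 2.02], [0.04, 2.7], [-1, 4.14], [0.28, 2.66], [-3.11, 3.11]. Speed limits (rad/s): [2.57, 2.57, 3.14, 3.14, 3.14, 3.14].

INTERFACE

Orientations are given as [roll, pitch, yaw] about the fixed x, y, z axes, in that order (R = Rz(yaw) Ry(pitch) Rx(roll)).
In Python, from cell import robot, cams gives the robot as it stands. The module is installed in compiled form; this text tells all that it offers.
- The arm moves only by the tool carry_out, never from a script. Its argument "deltas" is a list of rows, each a list of 7 numbers: the shift along the tool's x, y, z in cm, then the turn, a rotation vector about the tool's x, y, z in rad, then the opening, from 0 (shut) to 1 (fully open). A call has exactly 8 rows; each row shifts and turns the commanded pose from where the row before left it, along the tool's axes as they then stand; what a row does not reach is not made up. A row lasts 1/12 s, in which the tool goes at most 41.7 mm and 7.16 degrees, less where a joint would pass 70% of its speed; a pose out of reach is approached as far as the arm can. A call is refused whole if a number of a shift passes 4.17 or a number of a turn 0.125, either way. A call with a gripper value outside its range is refused whole. The fingers move at their own pace and stop on an object; "force" is the grip in N (left out, the last holds). Time passes only in rows, so rows that do not move let the fingers close, or fill a call up. It gives the time, the measured TCP pose, the force, the opening and the grip force at its end, in the units of the state.
- robot.observe(): the state, without advancing time (a new reading comes with each control period).
- cams.read_camera(name): name is "scene" or "top" or "wrist"; returns a dict with "image" (384x512x3 uint8, blue, green, red), "depth" (384x512 float32, m along the optical axis (not along the pixel's ray), 0 where there is no reading), "fx", "fy", "cx", "cy" (pixels), "D" ([k1, k2, p1, p2, k3] as OpenCV has them; the pictures are not rectified), "world_to_cam" (4x4, takes a point from world to camera coordinates). Camera axes: x right, y up, looking along -z (the intrinsics and any distortion apply to the point x, -y, -z); pixel columns grow to the right and rows downward; lengths in m; the calibration is good to about 2 mm. A picture is of the moment at which its call begins.
- robot.hand_in(): hands the job in; it is judged then, once.
The state is a dict: "time": time; "qpos": joint angles; "qvel": joint speeds; "joint_efforts": joint torques, N m; "tool_pos": TCP position; "tool_rot": TCP orientation; "contact_force": force on the tool from outside, world axes, zero at the start; "torque": the same for the moment, N m; "opening": finger opening in m; "grip_force": force on a finger pad.
Only numpy, scipy, OpenCV 4.12 (cv2) and the standard library are available. Lean on these libraries where they do the work, as an engineer would, in place of code of your own. Each camera call takes 0.05 s, during which the arm holds its last target. There are 200 camera calls.

## Working session

There is one attempt and no reset: what is moved stays moved. The work goes in short steps, Python scripts to look and compute and a tool call to move; the robot and the scene stay as the last step left them, time stands still between calls to the robot, and variables do not carry over. Pictures are saved under pics/ and viewed, at most 10 in all, crops included, and the job is handed in when it is done.

Besides the shell and the picture viewer there is one more tool, called after "Emit:" by a JSON object that holds its "method" and its "body". carry_out: Moves the arm, as the interface text tells. Its arguments: {"type":"object","properties":{"deltas":{"type":"array","items":{"type":"array","items":{"type":"number"}}},"force":{"type":"number"}},"required":["deltas"]}

```bash
mkdir -p pics; python3 - <<'E'
from cell import robot,cams
import cv2,numpy as np,pickle
s=robot.observe();print(s,robot.nose_length)
for n in("top","scene"):
    c=cams.read_camera(n);pickle.dump(c,open(n+'.pkl','wb'));cv2.imwrite(f'pics/{n}0.png',c['image'])
    print(n,c['fx'],c['cx'],c['cy'],c['D'],np.round(c['world_to_cam'],3).tolist())
E
```

```text
{'time': 0.0, 'qpos': array([-1.48801448e+00,  3.42719853e-01,  1.52500562e+00, -3.77990108e-05,
        1.27536431e+00, -1.46028226e-01]), 'qvel': array([ 4.17214674e-04, -1.03199401e-03, -2.80148004e-04, -9.14431371e-04,
        9.49205314e-04,  9.74069591e-05]), 'joint_efforts': array([ 1.04223553e-03, -4.31238163e+01, -2.44219315e+01,  7.18867988e-02,
        5.59753203e-02, -1.13339490e-04]), 'tool_pos': array([ 0.1190442 , -0.51093381,  0.2340504 ]), 'tool_rot': array([-3.14010619e+00, -1.82087585e-04,  2.28820972e-01]), 'contact_force': array([ 0.41999275, -0.93677538, -0.32758319]), 'torque': array([-0.04987348, -0.00329066, -0.02793729]), 'grip_force': 0.0, 'opening': 0.09155632530358257} 0.008
top 417.3255975820235 259.08625515252214 195.05306978891912 [-0.05433426  0.          0.          0.          0.        ] [[-0.001, -1.0, 0.006, -0.038], [0.989, -0.0, 0.148, -0.585], [-0.148, 0.006, 0.989, -0.825], [0.0, 0.0, 0.0, 1.0]]
scene 370.4676657055129 250.0263218228349 188.8067510219793 [-0.02180377  0.          0.          0.          0.        ] [[0.664, 0.748, 0.003, -0.38], [-0.441, 0.388, 0.809, 0.237], [0.604, -0.538, 0.587, -1.256], [0.0, 0.0, 0.0, 1.0]]
```

View pics/top0.png

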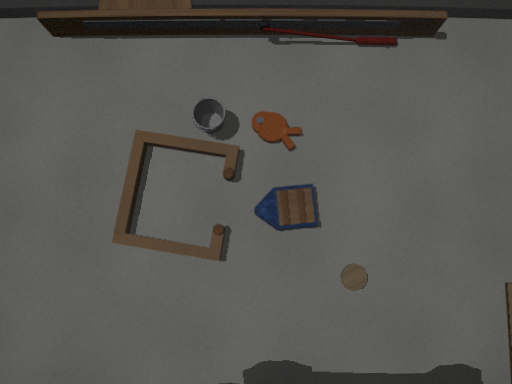

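The top view shows the boat centred at about (286,208) with its bow to the left at (256,210). The gate posts are at (229,173) and (218,230), the goldfish at (272,127), the bucket at (209,115) and the disc at (354,277).

```bash
cat > h.py <<'E'
import cv2,numpy as np
def cast(c,px,z):
    K=np.array([[c['fx'],0,c['cx']],[0,c['fy'],c['cy']],[0,0,1]])
    p=cv2.undistortPoints(np.array(px,float).reshape(-1,1,2),K,c['D']).reshape(-1,2)
    R=c['world_to_cam'][:3,:3];t=c['world_to_cam'][:3,3]
    C=-R.T@t; d=np.c_[p[:,0],-p[:,1],-np.ones(len(p))]@R
    return (C+d*((z-C[2])/d[:,2])[:,None])
def boat(c,H=None):
    hsv=cv2.cvtColor(c['image'],cv2.COLOR_BGR2HSV)
    m=cv2.inRange(hsv,(100,120,30),(130,255,255))
    m=cv2.morphologyEx(m,cv2.MORPH_CLOSE,np.ones((3,3)))
    pts=cv2.findNonZero(m).reshape(-1,2)
    w=cast(c,pts,0.026)[:,:2]
    hull=cv2.convexHull(w.astype(np.float32)*1000)
    return hull.reshape(-1,2),m
def posts(c):
    hsv=cv2.cvtColor(c['image'],cv2.COLOR_BGR2HSV)
    return hsv
E
python3 - <<'E'
import pickle,cv2,numpy as np
from h import *
c=pickle.load(open('top.pkl','rb'))
R=c['world_to_cam'][:3,:3];print('C',-R.T@c['world_to_cam'][:3,3])
hull,m=boat(c)
r=cv2.minAreaRect(hull);print(r,cv2.boxPoints(r).round(1).tolist(), m.sum()/255)
print(np.round(hull,0).tolist())
hsv=cv2.cvtColor(c['image'],cv2.COLOR_BGR2HSV)
for p in[(229,173),(218,230),(232,155),(180,145),(354,277)]:print(p,hsv[p[1],p[0]],cast(c,[p],.036).round(4)[0])
# wood mask of the pen, top outline at z=.030
m=cv2.inRange(hsv,(5,90,60),(25,255,255));m[:, 245:]=0;m[:120]=0
n,l,st,ce=cv2.connectedComponentsWithStats(m)
print(st[1:][st[1:,4]>30].tolist())
crop=cv2.resize(c['image'][100:300,100:370],None,fx=2.9,fy=2.9,interpolation=cv2.INTER_CUBIC)
cv2.imwrite('pics/crop.png',np.clip(crop.astype(float)*1.8,0,255).astype(np.uint8))
for nme,lo,hi,z in(('fish',(3,180,80),(14,255,255),.016),):
    mm=cv2.inRange(hsv,lo,hi);mm[:60]=0;print(nme,cv2.boundingRect(mm))
print(cast(c,[(253,112),(302,150),(193,100),(225,132),(340,264),(368,290)],.016).round(3).tolist())
E
```

```text
C [ 0.45632877 -0.03266356  0.90264394]
((561.6273193359375, -92.46727752685547), (88.57278442382812, 127.05252075195312), 5.524840831756592) [[511.3999938964844, -33.5], [523.7000122070312, -160.0], [611.7999877929688, -151.39999389648438], [599.5999755859375, -25.0]] 771.0
[[612.0, -149.0], [607.0, -104.0], [603.0, -68.0], [566.0, -34.0], [562.0, -32.0], [558.0, -30.0], [552.0, -30.0], [545.0, -36.0], [530.0, -55.0], [518.0, -74.0], [518.0, -95.0], [520.0, -120.0], [524.0, -158.0], [537.0, -158.0], [558.0, -157.0], [575.0, -155.0], [605.0, -151.0]]
(229, 173) [ 12 126  73] [0.6334 0.0254 0.036 ]
(218, 230) [ 13 121  76] [0.5129 0.0471 0.036 ]
(232, 155) [ 13 104  88] [0.6726 0.0194 0.036 ]
(180, 145) [ 14 101  88] [0.6946 0.1311 0.036 ]
(354, 277) [18 80 92] [ 0.4161 -0.2329  0.036 ]
[[112, 130, 127, 130, 3677]]
fish (253, 112, 48, 36)
[[0.776, -0.025, 0.016], [0.689, -0.132, 0.016], [0.804, 0.109, 0.016], [0.73, 0.037, 0.016], [0.442, -0.209, 0.016], [0.388, -0.266, 0.016]]
```

View pics/crop.png

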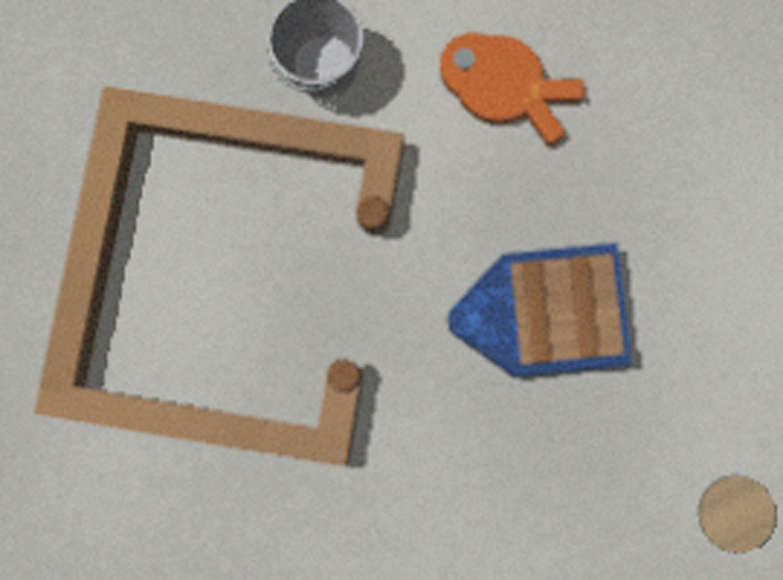

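The posts come out 122 mm apart against 121 given. The gate middle is at (0.573, 0.036) and the harbour is yawed -10°. The boat's centre is at (0.562, -0.092), yawed +5.5°, which is (11, -129) mm in the harbour frame with a heading error of 15.5°. A single arc of about 300 mm radius lines it up. I'll move behind the stern now.

Emit:
{"method": "carry_out", "body": {"deltas": [[0,0,0,0,0,-0.12,0.45],[0,0,0,0,0,-0.12,0.45],[0,0,0,0,0,-0.12,0.45],[0,0,0,0,0,-0.12,0.45],[0,0,0,0,0,-0.12,0.45],[0,0,0,0,0,-0.12,0.45],[0,0,0,0,0,-0.12,0.45],[0,0,0,0,0,-0.12,0.45]]}}

```text
time: 0.77
tool_pos: [0.1191, -0.5111, 0.2343]
tool_rot: [-3.141, -0.001, 1.195]
contact_force: [0.1, 0.8, -0.2]
opening: 0.044
grip_force: 0.0
```

Emit:
{"method": "carry_out", "body": {"deltas": [[0,0,0,0,0,-0.12,0.45],[0,0,0,0,0,-0.12,0.45],[0,0,0,0,0,-0.12,0.45],[0,0,0,0,0,-0.12,0.45],[1.0,1.8,0,0,0,0,0.45],[1.7,3,0,0,0,0,0.45],[1.7,3,0,0,0,0,0.45],[1.7,3,0,0,0,0,0.45]]}}

```text
time: 1.43
tool_pos: [0.2213, -0.439, 0.2343]
tool_rot: [-3.141, -0.001, 1.668]
contact_force: [0.3, -1.1, -0.7]
opening: 0.0405
grip_force: 0.0
```

Emit:
{"method": "carry_out", "body": {"deltas": [[1.7,3,0,0,0,0,0.45],[1.7,3,0,0,0,0,0.45],[1.7,3,0,0,0,0,0.45],[1.7,3,0,0,0,0,0.45],[1.7,3,0,0,0,0,0.45],[1.7,3,0,0,0,0,0.45],[1.7,3,0,0,0,0,0.45],[1.7,3,0,0,0,0,0.45]]}}

```text
time: 2.1
tool_pos: [0.4472, -0.2798, 0.2344]
tool_rot: [-3.141, -0.0, 1.669]
contact_force: [0.1, -1.0, 0.2]
opening: 0.0416
grip_force: 0.0
```

Emit:
{"method": "carry_out", "body": {"deltas": [[1.5,2.6,0,0,0,0,0.45],[1.5,2.6,0,0,0,0,0.45],[1.5,2.6,1,0,0,0,0.45],[1.5,2.6,2,0,0,0,0.45],[1.5,2.6,2,0,0,0,0.45],[0,0.2,3.5,0,0,0,0.45],[0,0,3.5,0,0,0,0.45],[0,0,3.5,0,0,0,0.45]]}}

```text
time: 2.77
tool_pos: [0.5704, -0.1928, 0.0779]
tool_rot: [-3.142, 0.0, 1.67]
contact_force: [0.9, 1.0, -0.5]
opening: 0.0415
grip_force: 0.0
```

Emit:
{"method": "carry_out", "body": {"deltas": [[0,0,2,0,0,0,0.45],[0,0,2,0,0,0,0.45],[0,0,1.2,0,0,0,0.45],[0,0,0.8,0,0,0,0.45],[0,0,0.4,0,0,0,0.45],[0,0,0,0,0,0,0.45],[0,0,0,0,0,0,0.45],[0,0,0,0,0,0,0.45]]}}

```text
time: 3.43
tool_pos: [0.5709, -0.194, 0.0169]
tool_rot: [3.14, 0.001, 1.669]
contact_force: [0.2, -0.2, 0.3]
opening: 0.0413
grip_force: 0.0
```

```bash
python3 - <<'E'
from cell import robot,cams
import cv2,numpy as np
from h import *
s=robot.observe();print(s['tool_pos'],s['tool_rot'],s['opening'],s['contact_force'])
a=cams.read_camera('top')['image'][100:300,180:400];b=cams.read_camera('wrist')['image']
a=cv2.resize(a,(422,384));cv2.imwrite('pics/v2.png',np.clip(np.hstack([a,cv2.resize(b,(370,384))])*1.5,0,255).astype(np.uint8))
E
```

```text
[ 0.5709075  -0.19402799  0.01693779] [3.13973069e+00 1.20661800e-03 1.66878832e+00] 0.04130029281203485 [ 0.24056389 -0.16564638  0.29710673]
```

View pics/v2.png

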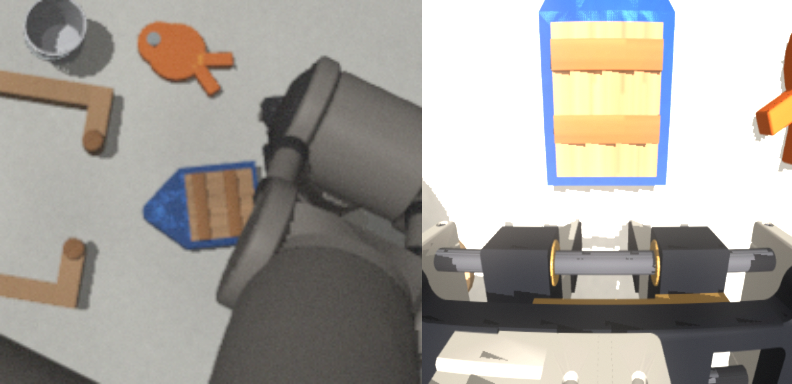

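The left half (top view) shows the boat unmoved, its bow at about (147,210), with the hand behind its stern. The right half (wrist view) shows the transom at row 185, centred on column 606 between the two fingertips at about (578,640). I'll close the gap and then start the arc.

Emit:
{"method": "carry_out", "body": {"deltas": [[0.5,0,0,0,0,0,0.45],[0.5,0,0,0,0,0,0.45],[0.5,0,0,0,0,0,0.45],[0.4,0,0,0,0,0,0.45],[0.3,0,0,0,0,0,0.45],[0.2,0,0,0,0,0,0.45],[0.2,0,0,0,0,0,0.45],[0.2,0,0,0,0,0,0.45]]}}

```text
time: 4.2
tool_pos: [0.5676, -0.1659, 0.0157]
tool_rot: [3.141, 0.001, 1.669]
contact_force: [-0.5, -1.4, -0.4]
opening: 0.0414
grip_force: 0.7
```

Emit:
{"method": "carry_out", "body": {"deltas": [[0.34,-0.08,0,0,0,0.0113,0.45],[0.34,-0.08,0,0,0,0.0113,0.45],[0.34,-0.08,0,0,0,0.0113,0.45],[0.34,-0.08,0,0,0,0.0113,0.45],[0.34,-0.08,0,0,0,0.0113,0.45],[0.34,-0.08,0,0,0,0.0113,0.45],[0.34,-0.08,0,0,0,0.0113,0.45],[0.34,-0.08,0,0,0,0.0113,0.45]]}}

```text
time: 4.87
tool_pos: [0.5594, -0.1387, 0.0158]
tool_rot: [3.142, 0.0, 1.577]
contact_force: [-0.2, -2.4, -1.0]
opening: 0.0409
grip_force: 0.8
```

```bash
cat >> h.py <<'E'
A=np.radians(-10);G=np.array([573.3,36.]);RH=np.array([[np.cos(A),np.sin(A)],[-np.sin(A),np.cos(A)]])
def toH(w): return (np.asarray(w)-G)@RH.T
def report(robot,cams,name):
    s=robot.observe();tp=toH(s['tool_pos'][:2]*1000);rel=np.degrees(s['tool_rot'][2])-80
    print('t',round(s['time'],2),'tool H',tp.round(1),'z',s['tool_pos'][2].round(4),'heading',rel.round(2),'F',s['contact_force'].round(1))
    c=cams.read_camera('top');h,m=boat(c);h=toH(h)
    print('boat hull H',h.round(0).tolist())
    w=cams.read_camera('wrist')['image'];a=cv2.resize(c['image'][100:300,100:320],(422,384))
    cv2.imwrite(name,np.clip(np.hstack([a,cv2.resize(w,(370,384))])*1.5,0,255).astype(np.uint8))
E
python3 -c "
from cell import robot,cams
from h import *
report(robot,cams,'pics/v3.png')"
```

```text
t 4.87 tool H [  16.6 -174.5] z 0.0158 heading 10.37 F [-0.2 -2.4 -1. ]
boat hull H [[50.0, -114.0], [43.0, -72.0], [7.0, -44.0], [5.0, -42.0], [-3.0, -37.0], [-9.0, -38.0], [-13.0, -41.0], [-23.0, -56.0], [-33.0, -72.0], [-41.0, -87.0], [-42.0, -91.0], [-41.0, -99.0], [-39.0, -101.0], [-34.0, -103.0]]
```

View pics/v3.png

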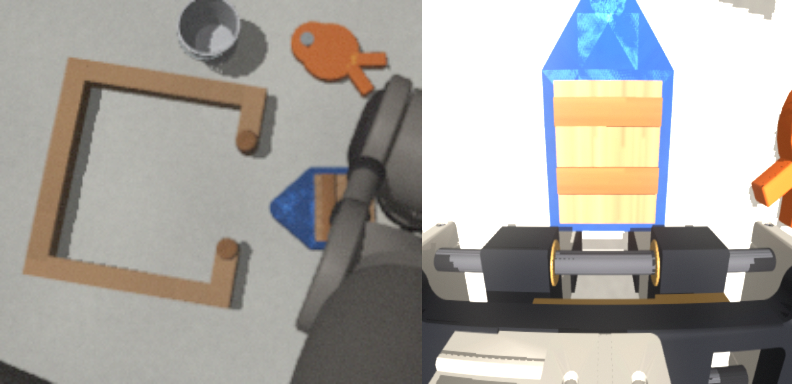

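The boat follows the fingers squarely. The bow in the top view is at about (272,208), and the transom in the wrist view lies flush against the fingers and centred. The boat is at about (4, -100) mm in the harbour frame, heading off by 10°. I'll continue the arc.

Emit:
{"method": "carry_out", "body": {"deltas": [[0.3,-0.08,0,0,0,0.011,0.45],[0.3,-0.08,0,0,0,0.011,0.45],[0.3,-0.08,0,0,0,0.011,0.45],[0.3,-0.08,0,0,0,0.011,0.45],[0.3,-0.08,0,0,0,0.011,0.45],[0.3,-0.08,0,0,0,0.011,0.45],[0.3,-0.08,0,0,0,0.011,0.45],[0.3,-0.08,0,0,0,0.011,0.45]]}}

```text
time: 5.63
tool_pos: [0.5537, -0.1146, 0.0157]
tool_rot: [-3.142, 0.0, 1.489]
contact_force: [0.2, -1.6, 0.5]
opening: 0.0414
grip_force: 1.0
```

Emit:
{"method": "carry_out", "body": {"deltas": [[0.3,-0.08,0,0,0,0.011,0.45],[0.3,-0.08,0,0,0,0.011,0.45],[0.3,-0.08,0,0,0,0.011,0.45],[0.3,-0.08,0,0,0,0.011,0.45],[0.3,-0.08,0,0,0,0.011,0.45],[0.3,-0.08,0,0,0,0.011,0.45],[0.3,-0.08,0,0,0,0.011,0.45],[0.3,-0.08,0,0,0,0.011,0.45]]}}

```text
time: 6.3
tool_pos: [0.5503, -0.09, 0.0157]
tool_rot: [3.142, 0.0, 1.401]
contact_force: [-0.9, -3.5, 0.6]
opening: 0.0412
grip_force: 1.1
```

```bash
python3 -c "
from cell import robot,cams
from h import *
report(robot,cams,'pics/v4.png')"
```

```text
t 6.3 tool H [  -0.8 -128.1] z 0.0157 heading 0.29 F [-0.9 -3.5  0.6]
boat hull H [[44.0, -39.0], [43.0, -33.0], [42.0, -31.0], [9.0, 6.0], [2.0, 11.0], [-2.0, 10.0], [-8.0, 7.0], [-24.0, -11.0], [-37.0, -26.0], [-39.0, -29.0], [-38.0, -31.0], [-20.0, -36.0]]
```

View pics/v4.png

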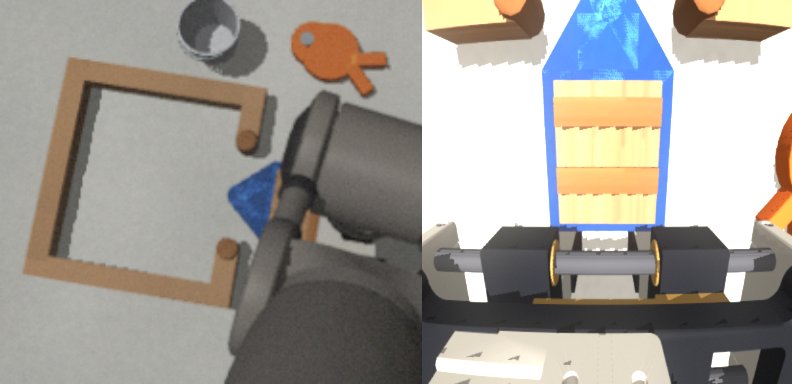

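The boat is straight: heading 0.3° off, bow at about (0.5, 10) mm in the harbour frame. The wrist view shows the posts at columns 508 and 710 around the boat centred on column 608. I'll push straight in.

Emit:
{"method": "carry_out", "body": {"deltas": [[0.4,0,0,0,0,0.004,0.45],[0.4,0,0,0,0,0,0.45],[0.4,0,0,0,0,0,0.45],[0.4,0,0,0,0,0,0.45],[0.4,0,0,0,0,0,0.45],[0.4,0,0,0,0,0,0.45],[0.4,0,0,0,0,0,0.45],[0.4,0,0,0,0,0,0.45]]}}

```text
time: 7.07
tool_pos: [0.5558, -0.0583, 0.0156]
tool_rot: [-3.141, 0.0, 1.398]
contact_force: [0.2, -2.0, -0.4]
opening: 0.041
grip_force: 0.8
```

```bash
python3 -c "
from cell import robot,cams
from h import *
report(robot,cams,'pics/v5.png')"
```

```text
t 7.07 tool H [ -0.9 -95.9] z 0.0156 heading 0.13 F [ 0.2 -2.  -0.4]
boat hull H [[32.0, 13.0], [8.0, 40.0], [5.0, 42.0], [1.0, 43.0], [-4.0, 43.0], [-9.0, 37.0], [-18.0, 27.0], [-25.0, 17.0], [-39.0, -29.0], [-39.0, -52.0], [33.0, 8.0], [33.0, 11.0]]
```

View pics/v5.png

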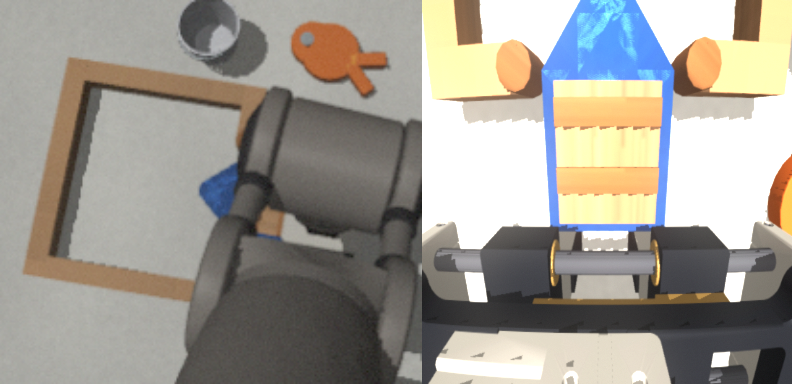

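The wrist view shows the shoulders (columns 543 and 672) between the posts (inner edges about 535 and 685), with the boat roughly 1 mm to the left. I'll keep pushing with a slight drift to the right.

Emit:
{"method": "carry_out", "body": {"deltas": [[0.3,0.03,0,0,0,0,0.45],[0.3,0.03,0,0,0,0,0.45],[0.3,0.03,0,0,0,0,0.45],[0.3,0.03,0,0,0,0,0.45],[0.3,0,0,0,0,0,0.45],[0.3,0,0,0,0,0,0.45],[0.3,0,0,0,0,0,0.45],[0.3,0,0,0,0,0,0.45]]}}

```text
time: 7.83
tool_pos: [0.5611, -0.035, 0.0156]
tool_rot: [-3.141, 0.0, 1.398]
contact_force: [0.8, -1.0, -0.3]
opening: 0.0412
grip_force: 0.5
```

Emit:
{"method": "carry_out", "body": {"deltas": [[0.3,0,0,0,0,0,0.45],[0.3,0,0,0,0,0,0.45],[0.3,0,0,0,0,0,0.45],[0.3,0,0,0,0,0,0.45],[0.3,0,0,0,0,0,0.45],[0.3,0,0,0,0,0,0.45],[0.3,0,0,0,0,0,0.45],[0.3,0,0,0,0,0,0.45]]}}

```text
time: 8.5
tool_pos: [0.5652, -0.0114, 0.0157]
tool_rot: [-3.142, 0.0, 1.398]
contact_force: [0.6, -1.5, -0.8]
opening: 0.0408
grip_force: 0.5
```

```bash
python3 -c "
from cell import robot,cams
from h import *
report(robot,cams,'pics/v6.png')"
```

```text
t 8.5 tool H [  0.3 -48.1] z 0.0157 heading 0.12 F [ 0.6 -1.5 -0.8]
boat hull H [[16.0, 79.0], [10.0, 87.0], [3.0, 92.0], [-1.0, 91.0], [-5.0, 88.0], [-11.0, 82.0], [-43.0, 44.0], [-43.0, 35.0], [-42.0, 5.0], [-41.0, -3.0], [17.0, 77.0]]
```

View pics/v6.png

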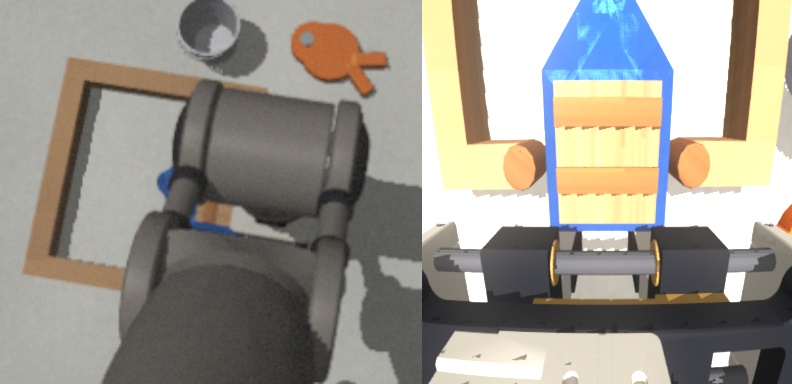

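The wrist view shows the hull passing centrally between the posts (inner edges at columns 546 and 669), with low force. I'll finish the push, then back off and lift.

Emit:
{"method": "carry_out", "body": {"deltas": [[0.4,0,0,0,0,0,0.45],[0.4,0,0,0,0,0,0.45],[0.4,0,0,0,0,0,0.45],[0.4,0,0,0,0,0,0.45],[0.4,0,0,0,0,0,0.45],[0.4,0,0,0,0,0,0.45],[0.4,0,0,0,0,0,0.45],[0.4,0,0,0,0,0,0.45]]}}

```text
time: 9.27
tool_pos: [0.5708, 0.0202, 0.0158]
tool_rot: [3.141, 0.0, 1.398]
contact_force: [-1.1, -2.4, 1.1]
opening: 0.0415
grip_force: 1.1
```

Emit:
{"method": "carry_out", "body": {"deltas": [[0.4,0,0,0,0,0,0.45],[0.4,0,0,0,0,0,0.45],[0.4,0,0,0,0,0,0.45],[0.4,0,0,0,0,0,0.45],[0.4,0,0,0,0,0,0.45],[0.4,0,0,0,0,0,0.45],[0.3,0,0,0,0,0,0.45],[0.2,0,0,0,0,0,0.45]]}}

```text
time: 9.93
tool_pos: [0.5758, 0.0488, 0.0158]
tool_rot: [3.141, 0.0, 1.399]
contact_force: [-0.6, -3.2, 2.5]
opening: 0.0413
grip_force: 1.5
```

Emit:
{"method": "carry_out", "body": {"deltas": [[-0.5,0,0,0,0,0,0.45],[-1,0,0,0,0,0,0.45],[-1,0,0,0,0,0,0.45],[-1,0,-1,0,0,0,0.45],[-1,0,-2,0,0,0,0.45],[-1,0,-3,0,0,0,0.45],[-1,0,-3,0,0,0,0.45],[-2,0,-3,0,0,0,0.45]]}}

```text
time: 10.6
tool_pos: [0.5605, -0.0358, 0.1376]
tool_rot: [-3.141, -0.001, 1.399]
contact_force: [0.0, -0.5, -0.0]
opening: 0.0411
grip_force: 0.0
```

Emit:
{"method": "carry_out", "body": {"deltas": [[-3,0,-1,0,0,0,0.45],[-3,0,-1,0,0,0,0.45],[-3,0,0,0,0,0,0.45],[-3,0,0,0,0,0,0.45],[-3,0,0,0,0,0,0.45],[-2,0,0,0,0,0,0.45],[-1,0,0,0,0,0,0.45],[0,0,0,0,0,0,0.45]]}}

```text
time: 11.27
tool_pos: [0.5294, -0.2152, 0.1562]
tool_rot: [3.141, 0.0, 1.395]
contact_force: [0.3, 0.0, -0.6]
opening: 0.0411
grip_force: 0.0
```

```bash
python3 -c "
from cell import robot,cams
from h import *
report(robot,cams,'pics/v7.png')"
```

```text
t 11.27 tool H [   0.4 -255. ] z 0.1562 heading -0.09 F [ 0.3  0.  -0.6]
boat hull H [[44.0, 109.0], [38.0, 116.0], [27.0, 129.0], [11.0, 148.0], [3.0, 153.0], [-3.0, 151.0], [-7.0, 148.0], [-14.0, 140.0], [-40.0, 111.0], [-43.0, 106.0], [-43.0, 95.0], [-43.0, 59.0], [-43.0, 46.0], [-43.0, 31.0], [-41.0, 24.0], [-35.0, 24.0], [-0.0, 24.0], [24.0, 24.0], [37.0, 24.0], [39.0, 25.0], [41.0, 25.0], [43.0, 26.0], [45.0, 26.0], [46.0, 37.0], [46.0, 100.0]]
```

View pics/v7.png

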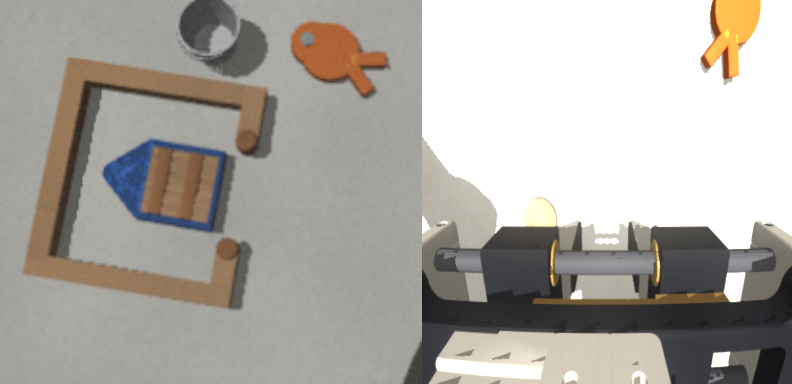

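The boat lies wholly in the basin: transom at y ≈ 23 mm and bow at y ≈ 152 mm in the harbour frame, with the bow at (105,173) in the picture. The goldfish and bucket are where they were, and the hand is clear.

```bash
python3 -c "
from cell import robot
print(robot.hand_in())"
```

```text
the job is handed in; nothing more can be done
None
```

I pushed the boat bow first through the gate and handed the job in at about 11 s: in the last picture its stern is about 23 mm past the middle of the gate wall, the hand is clear, and the goldfish and bucket have not moved. I didn't re-measure the disc, but the hand never went near it. The hand-in gave no verdict.

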